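# Mount the lamp on the viewing box by its keyhole

## Robot

A 6-joint arm with a two-finger parallel gripper is mounted at the origin on the work surface. World frame = base frame: x ahead of the robot, y to its left, z up, the work surface at z = 0. Lengths are in mm, angles in rad, forces in N, time in s.
With the tool pointing down it reaches from about 350 to 875 mm from the base axis. Payload 4.2 kg.
Tool frame: the origin (TCP) lies midway between the tips of the shut fingers; the grasp point (between the pads) lies 19 mm behind it; z points along the fingers, y is the line along which they close (so a half turn about z gives the same grasp; the last joint's range is limited). The gripper opens to 85 mm and grips with 20 to 120 N. Pads are 22 mm wide; open, the fingers measure 114 mm over their backs; the gripper's body (76 mm by 85 mm) begins 54 mm behind the grasp point. The pads swing forward as they close: fully open they stand 13 mm farther back than shut.
Start: joints at [-1.003, 0.385, 0.008, 0, -1.194, -0.259], TCP at [189.963, -595.41, 231.312] pointing down, gripper open.
Joint ranges: [-3.14, 3.14], [-1.21, 2.06], [-1.07, 1.41], [-3.16, 2.05], [-2.99, -0.16], [-3.1, 3.1]. Speed limits (rad/s): [2.79, 2.79, 3.14, 3.14, 3.14, 3.14].

## Interface

Orientations are given as a unit quaternion [x, y, z, w].
In Python, from bench import arm gives the robot as it stands.
- The arm moves only by the tool send_rows, never from a script. Its argument "targets" is a list of rows, each an object of numbers: "gripper": the gripper command: -1 is fully open, 1 is shut, values between are in proportion; "x", "y", "z": the shift along the tool's x, y, z in cm; "ax", "ay", "az": the turn, a rotation vector about the tool's x, y, z in degrees. A call has 1 to 5 rows; each row shifts and turns the commanded pose from where the row before left it, along the tool's axes as they then stand; what a row does not reach is not made up. A row lasts 1/12 s, in which the tool goes at most 41.7 mm and 7.16 degrees, less where a joint would pass 70% of its speed; a pose out of reach is approached as far as the arm can. A call is refused whole if a number of a shift passes 4.17 or a number of a turn 7.16, either way. A call with a gripper value outside its range is refused whole. The fingers move at their own pace and stop on an object; the grip force is fixed at half the most. Time passes only in rows, so rows that do not move let the fingers close. It gives the time, the measured TCP pose, the force, the opening and the grip force at its end, in the units of the state.
- arm.read_state(): the state, without advancing time (a new reading comes with each control period).
- arm.get_image(name): name is "scene" or "top"; returns (picture, depth): 420x560x3 uint8, red, green, blue; 420x560 float32, mm along the optical axis (not along the pixel's ray), 0 where there is no reading.
- arm.camera_model(name): a dict with "fx", "fy", "cx", "cy" (pixels), "cam_to_world" (4x4, takes a point from camera to world coordinates). Camera axes: x right, y down, z forward; pixel columns grow to the right and rows downward; lengths in mm; the calibration is good to about 2 mm. A picture is of the moment at which its call begins. camera_model takes no time and is no camera call.
- arm.job_done(): hands the job in; it is judged then, once.
Trained networks look in the newest picture that a camera, given by its name, has taken for a name from the list of things; names that differ only in an ending like _2 or _b are one class to them, and where a whole thing is asked for, a point or a joint stands for the part that bears it (a point fixed in the world has none). Each returns a list of dicts, best first, with "score" (0 to 1); they miss things now and then, are a little off and sometimes report something else, mostly with a low value. They report only what shows in the picture. A call takes as long as a camera call. They do not tell look-alikes from the thing itself.
- arm.boxes_of(camera, thing): "rect" ([left, top, width, height] in pixels, round what is visible of it).
The state is a dict: "clock": time; "joints": joint angles; "joint_vel": joint speeds; "joint_efforts": joint torques, N m; "position": TCP position; "ee_rot": TCP orientation; "contact_force": force on the tool from outside, world axes, zero at the start; "wrist_torque": the same for the moment, N m; "gripper_width": finger opening in mm; "grasp_force": force on a finger pad.
Only numpy, scipy, OpenCV 4.12 (cv2) and the standard library are available. Lean on these libraries where they do the work, as an engineer would, in place of code of your own. Each camera call takes 0.05 s, during which the arm holds its last target. There are 200 camera calls.

## Task

Mount the black lamp on the sloping top of the viewing box: pick it up, lower the big hole of its keyhole plate over the headed stud until the plate lies on the slope, then slide it down the slope until the stud is fully home at the end of the slot, and let go. The stud can be clamped anywhere along its short track, so find it by feel or by eye and go gently: never force the plate against the stud or the box. Leave the vial rack, the amber bottle and the beaker where they are.

Things in the scene. Friction and masses are not known exactly. Their poses are not given: they have to be found in the camera images.
- lamp: Lamp, 0.45 kg: black housing on a bare aluminium keyhole plate 145 x 104 x 5 mm, lying plate down. Origin: centre of the plate's big hole, on its underside. x runs from the big hole into the slot, y across, z out of the plate. Plate: x -100 to +45 mm, y -52 to +52, z 0 to 5. Big hole 21 mm wide (x and y -10.5 to +10.5, far corners cut); it steps squarely to the slot: no lead-in.
- housing (a point): Middle of the lamp's housing, at x -57, z 27 mm of the lamp. The black housing is a plain block 84 mm long (lamp's x), 46 wide (y), 44 high, standing on the plate (z 5 to 49). Grip it across its 46 mm.
- slot_end (a point): Far end of the slot in the lamp's plate, on the underside, at x +28 mm of the lamp. The slot is 11 mm wide (y -5.5 to +5.5) and ends squarely here.
- deck: Sloping top (17 degrees) of the fixed black viewing box, which is 240 mm deep, 200 wide, 100 high at the lower edge, 174 at the upper. Origin: on the slope's surface, at the middle of the short stud track. x points up the slope, y along the track (level), z out of the slope. The slope spans x -165 to +90 mm, y -100 to +100, flat but for one stud.
- stud_top (a point): Middle of the track at the height of the stud's top, 12 mm off the slope; NOT the stud itself. The stud is clamped anywhere from 22 mm to one side to 22 mm to the other along the deck's y, unmeasured, and does not give. It stands square on the slope at deck x 0: shank 8 mm across, 7 mm long, then a head 16 mm across, 5 mm thick. The head passes the big hole with 2.5 mm play all round.
- home (a point): Point on the slope 24 mm below the track's middle. Mounted, with its x along the deck's x and its plate on the slope, the lamp's origin is level with this point (deck x -24 mm, z 0; the shank against the slot's end) and at the stud's y. Plate and slope stay 2 mm loose under the head. More than 35 N between lamp and box damages them.
- vial_rack: Bystander: white rack 50 x 140 mm with five small capped vials, 57 mm high; it and the lamp lie left and right of the box, either way round. Origin under its centre.
- reagent: Bystander: amber bottle, 64 mm in diameter, 130 mm high. Origin under its centre.
- beaker: Bystander: open glass beaker, 68 mm in diameter, 85 mm high. Origin under its centre.
Mind the look-alikes: they are no part of the job. What is meant by the lamp is not green or red, and is the larger of those in its own colour.

How it is judged (in metres and radians):
On the way, in this order (a step that is already met when the one before it is completed fails the run):
1. the lamp is lifted off the bench (height (world z) of lamp above 0.05 m), for 0.2 s.
2. the stud's head has passed the big hole and the plate lies on (within 3 mm of) the slope (x of lamp in the frame of deck between -0.008 and 0.008 m and y of lamp in the frame of deck between -0.03 and 0.03 m and z of lamp in the frame of deck between -0.003 and 0.003 m), for 0.05 s.
At the end, for the whole second after the job is handed in: The lamp lies flat on the slope (within 3 mm, 0.06 rad), its keyhole plate square to it (within 0.10 rad), with the stud home at the end of the slot: the big hole's centre 20.5 to 27 mm below the track, and within 24.5 mm of the track's middle. It is released and at rest (x of lamp in the frame of deck between -0.027 and -0.0205 m and y of lamp in the frame of deck between -0.0245 and 0.0245 m and z of lamp in the frame of deck between -0.003 and 0.003 m and angle between the x axis of lamp and the x axis of deck, either way round below 0.1 rad and angle between the z axis of lamp and the z axis of deck, either way round below 0.06 rad and linear speed of lamp below 0.01 m/s and contact force between lamp and the fingers below 0.1 N); the robot touches nothing.
It fails at once if the lamp is forced against the stud or the box with more than 35 N (contact force between lamp and box above 35 N).
It fails at once if the vial rack, the amber bottle or the beaker is moved by more than 30 mm (distance of any of vial_rack, reagent, beaker from where it was at the start of the episode above 0.03 m).
It also fails if it takes over 67 s, if anything falls off the work surface, if the arm or the gripper's body presses on something with over 40 N, if the wrist force passes 120 N, or if a joint passes its speed limit or range.

## Working session

There is one attempt and no reset: what is moved stays moved. The work goes in short steps, Python scripts to look and compute and a tool call to move; the robot and the scene stay as the last step left them, time stands still between calls to the robot, and variables do not carry over. Pictures are saved under pics/ and viewed, at most 10 in all, crops included, and the job is handed in when it is done.

Besides the shell and the picture viewer there is one more tool, called after "Call:" as name(argument=value, ...) on one line, values as JSON. send_rows: Moves the arm, as the interface text tells. Its arguments: {"type":"object","properties":{"targets":{"type":"array"}},"required":["targets"]}

```bash
mkdir -p pics; ls; cat > h.py <<'E'
import numpy as np, cv2
from bench import arm
from scipy.spatial.transform import Rotation as R
def cloud(name):
    im,d=arm.get_image(name); m=arm.camera_model(name)
    v,u=np.mgrid[0:420,0:560]
    P=np.stack([(u-m['cx'])/m['fx']*d,(v-m['cy'])/m['fy']*d,d,np.ones_like(d)],-1)@np.array(m['cam_to_world']).T
    P=P[...,:3]; P[d==0]=np.nan
    return im,P
E
python3 - <<'E'
from h import *
for c in ['top','scene']:
    im,P=cloud(c); cv2.imwrite(f'pics/{c}0.png',im[...,::-1]); np.save(f'{c}0.npy',P)
    for t in ['lamp','deck','vial_rack','reagent','beaker']:
        for b in arm.boxes_of(c,t):
            l,tp,w,h=b['rect']; q=P[int(tp+h/2),int(l+w/2)]
            print(c,t,np.round(b['rect']),round(b['score'],2),np.round(q))
print(arm.read_state())
E
```

```text
pics
top lamp [145. 267.  44.  31.] 0.85 [236. 453.  52.]
top lamp [172. 140.  28.  18.] 0.75 [712. 412.  32.]
top lamp [159. 213.  41.  30.] 0.74 [424. 423.  30.]
top lamp [205. 198.  34.  42.] 0.7 [456. 274.  47.]
top deck [257. 132.  71.  84.] 0.79 [600.  32. 141.]
top vial_rack [360. 216.  40.  25.] 0.94 [ 436. -284.   23.]
top vial_rack [205. 198.  34.  41.] 0.28 [459. 271.  50.]
top reagent [197. 165.  25.  23.] 0.67 [597. 314.  97.]
top beaker [385. 161.  24.  24.] 0.93 [ 639. -352.   11.]
scene lamp [313. 245.  66.  60.] 0.98 [473. 292.  16.]
scene lamp [416. 236.  66.  47.] 0.84 [257. 468.  21.]
scene lamp [298. 347.  58.  58.] 0.82 [735. 428.  21.]
scene lamp [374. 280.  51.  35.] 0.81 [461. 435.  29.]
scene deck [179. 198. 122.  60.] 0.86 [612.  57. 143.]
scene vial_rack [188. 165.  32.  37.] 0.59 [ 458. -263.   37.]
scene reagent [319. 281.  26.  54.] 0.76 [627. 357.  89.]
scene beaker [132. 180.  24.  35.] 0.79 [ 650. -306.   77.]
{'clock': 0.6, 'joints': array([-1.00341184e+00,  3.84672862e-01,  7.92615626e-03, -3.16715491e-05,
       -1.19398741e+00, -2.58632072e-01]), 'joint_vel': array([-4.99962275e-04,  7.09344843e-04, -4.81352783e-04,  1.69175391e-04,
        6.05125787e-05, -3.17717753e-04]), 'joint_efforts': array([ 9.78046614e-05, -3.91829610e+01,  1.88530362e+01,  4.18877810e+00,
       -3.91351005e-04,  9.45557275e-06]), 'position': array([ 189.96946102, -595.41774354,  231.33402686]), 'ee_rot': array([-1.53757996e-01,  9.88108535e-01, -2.25791045e-05,  2.59711910e-05]), 'contact_force': array([-0.03916214, -0.05371561, -0.11007195]), 'wrist_torque': array([-0.01407715, -0.01169001, -0.03946369]), 'grasp_force': 0.0, 'gripper_width': 85.75985433441363}
```

```bash
python3 -c "
import cv2,numpy as np
print(1)"
```

```text
1
```

View pics/top0.png

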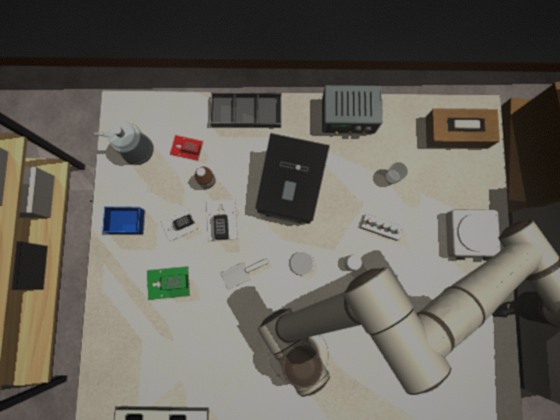

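View pics/scene0.png

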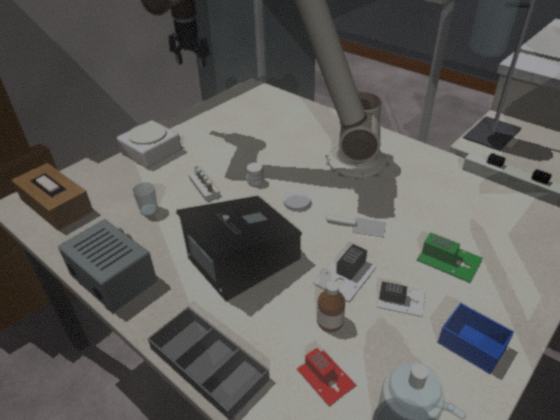

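The four lamps in the top view are green (168,283), red (186,148), a small black one (180,225) and a large black one (222,220). The target is the one at (222,220), since it is black and the larger of the two black ones. I'll confirm with an enlarged crop and measure it.

```bash
python3 - <<'E'
from h import *
im=cv2.imread('pics/top0.png'); sc=cv2.imread('pics/scene0.png')
a=cv2.resize(im[190:250,150:250],(500,300),interpolation=cv2.INTER_CUBIC)
b=cv2.resize(sc[230:310,300:400],(300,240),interpolation=cv2.INTER_CUBIC)
b=cv2.copyMakeBorder(b,0,60,0,0,cv2.BORDER_CONSTANT)
c=cv2.resize(im[130:225,250:335],(268,300),interpolation=cv2.INTER_CUBIC)
d=cv2.resize(sc[195:265,170:310],(532,300),interpolation=cv2.INTER_CUBIC)
d=cv2.convertScaleAbs(d,alpha=2);c=cv2.convertScaleAbs(c,alpha=2)
cv2.imwrite('pics/crop1.png',np.vstack([np.hstack([a,b]),np.hstack([c,d])]))
P=np.load('top0.npy')
# deck plane from region points
def deckfit(P,reg):
    Q=P[reg].reshape(-1,3); Q=Q[np.isfinite(Q).all(1)]; Q=Q[(Q[:,2]>95)&(Q[:,2]<180)]
    for i in range(6):
        A=np.c_[Q[:,:2],np.ones(len(Q))]; s=np.linalg.lstsq(A,Q[:,2],rcond=None)[0]; r=Q[:,2]-A@s
        Q=Q[abs(r)<max(4,2*r.std())]
    n=np.r_[-s[:2],1]; n/=np.linalg.norm(n)
    print('n',n,'tilt',np.degrees(np.arccos(n[2])),'yaw',np.degrees(np.arctan2(s[1],s[0])),'res',r.std(),len(Q))
    rect=cv2.minAreaRect(Q[:,:2].astype(np.float32)); print(rect, Q.mean(0)); print(cv2.boxPoints(rect)); return s
s=deckfit(P,np.s_[125:230,245:340])
s2=deckfit(np.load('scene0.npy'),np.s_[190:295,165:310])
# lamp
Q=P[190:250,195:245]; z=Q[...,2]
print('lampz',np.nanmedian(z[z>35]),np.nanmedian(z[(z>2)&(z<12)]))
m=(z>38)&(z<56)
r=cv2.minAreaRect(Q[m][:,:2].astype(np.float32)); print('housing',r,m.sum(),Q[m].mean(0)); print(cv2.boxPoints(r))
Ps=np.load('scene0.npy')[230:310,300:400]; m=(Ps[...,2]>40)&(Ps[...,2]<56)
Q2=Ps[m]; Q2=Q2[(abs(Q2[:,0]-456)<100)&(abs(Q2[:,1]-274)<100)]
r=cv2.minAreaRect(Q2[:,:2].astype(np.float32)); print('housing scene',r,len(Q2)); 
# bright plate
hsv=cv2.cvtColor(im,cv2.COLOR_BGR2GRAY)
np.set_printoptions(linewidth=250)
print(np.round(z[::2,::2]))
E
```

```text
n [-0.28942435  0.05980277  0.95533093] tilt 17.189812588841495 yaw -11.674537405869183 res 2.4402316844760223 4015
((588.8146362304688, 33.02826690673828), (199.79039001464844, 247.2920684814453), 78.65090942382812) [590.68867361  33.14359953 138.01384993]
[[447.92834 -40.58178]
 [690.38495 -89.24546]
 [729.7009  106.63831]
 [487.24432 155.302  ]]
n [-0.28962536  0.05896421  0.95532213] tilt 17.191517623550453 yaw -11.507457759739241 res 1.3972430053758838 4234
((589.6221923828125, 35.069801330566406), (205.87474060058594, 248.38067626953125), 78.20191192626953) [599.87790053  40.74787158 138.60920647]
[[447.00854  -40.300552]
 [690.14197  -91.08531 ]
 [732.23584  110.440155]
 [489.10242  161.22491 ]]
lampz 49.26023208238689 4.6466797577013494
housing ((431.7853698730469, 275.7040100097656), (84.31051635742188, 46.53230667114258), 3.6785213947296143) 308 [430.97923632 275.15703424  49.19519374]
[[388.22424 296.21762]
 [391.20966 249.78119]
 [475.3465  255.1904 ]
 [472.36108 301.62683]]
housing scene ((432.91802978515625, 279.8643798828125), (89.43892669677734, 47.266510009765625), 4
[... 3162 characters left out ...]
42.  32.  36.  29.   3.   8.   3.   7.   8.  -3.   2.   3.]
 [ -3.   2.   1.  -7.   3.   1.   5.  12.   9.   2.   4.  -0.   1.   2.  -1.  -3.   5.  -3.   1.   0.  -2.   1.  -2.   1.   0.]
 [ -2.   3.  -6.  -5.  -5.   0.  -0.   2.   0.   1.  -6.   0.   5.   3.  -1.  -5.   2.  -8.   1.  -4.  -0.  -5.   1.  -1.   4.]
 [  3.   3.   2.  -3.   7.   2.   1.   2.  -3.  -1.  -6.   6.   4.  -2.  -5.   4.  -4.  -6.  -5.  -4.  -5.  -1.  -2.  -1.   3.]
 [  8.   2.  -1.   2.   4.  -7.  -2.   0.  -1.   0.   3.  -1.   3.  -1.  -3.   3.   2.  -1.   0.  -1.  -2.   0.  -2.   3.  -0.]
 [  4.   4.   1.  -5.  -4.  -7.  -1.  -2.   1.   4.  -7.  -1.  -0.   7.   7.   2.   4.   3.   0.  -3.  -3.   3.  -7.  -1.   2.]]
```

View pics/crop1.png

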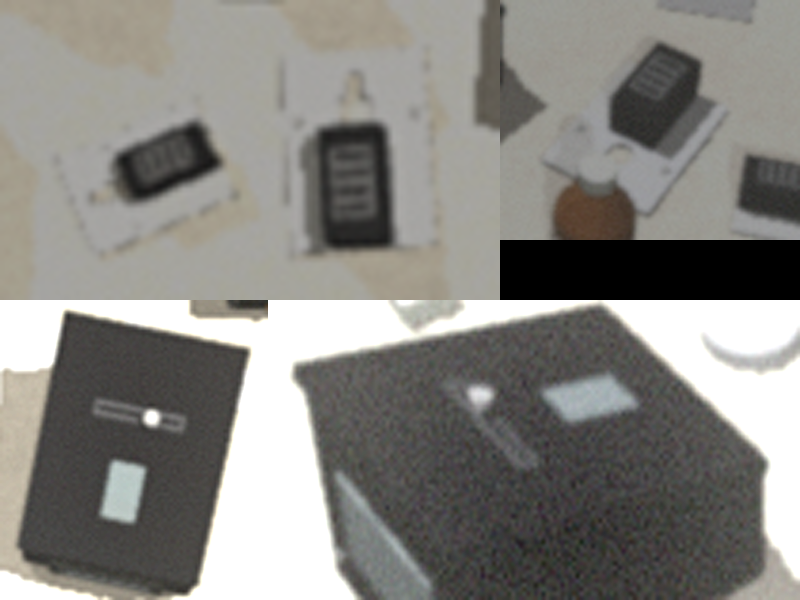

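The crop shows the large black lamp (top crop, 355,185) with its keyhole above the housing, so the slot points along world +x. It also shows the stud head as a bright dot on the track (lower left crop, 152,417). Next I'll get precise numbers.

```bash
cat >> h.py <<'E'
def ray(cam,u,v):
    m=arm.camera_model(cam);T=np.array(m['cam_to_world'])
    return T[:3,3], T[:3,:3]@np.array([(u-m['cx'])/m['fx'],(v-m['cy'])/m['fy'],1])
def hit(cam,u,v,n,c): # n.p=c
    o,d=ray(cam,u,v); return o+d*(c-n@o)/(n@d)
E
python3 - <<'E'
from h import *
np.set_printoptions(precision=2,suppress=True)
D={}
for c,reg,w in [('top',np.s_[125:230,245:340],(292,160,305,175)),('scene',np.s_[190:295,165:310],(286,207,303,223))]:
    P=np.load(c+'0.npy'); Q=P[reg].reshape(-1,3);Q=Q[np.isfinite(Q).all(1)];Q=Q[(Q[:,2]>105)&(Q[:,2]<170)]
    for i in range(8):
        A=np.c_[Q[:,:2],np.ones(len(Q))]; s=np.linalg.lstsq(A,Q[:,2],rcond=None)[0]; r=Q[:,2]-A@s;Q=Q[abs(r)<6]
    n=np.r_[-s[:2],1];k=np.linalg.norm(n);n/=k;c0=s[2]/k
    D[c]=(n,c0); g=cv2.cvtColor(cv2.imread(f'pics/{c}0.png'),cv2.COLOR_BGR2GRAY).astype(float)
    if c=='scene':
        w=(290,208,302,222)
        # crop (480,397)/3.8 -> 
    u,v=(298,167) if c=='top' else (170+480/3.8,195+(397-300)/4.286)
    for _ in range(5):
        vv,uu=np.mgrid[round(v)-4:round(v)+5,round(u)-4:round(u)+5]; I=g[vv,uu]; W=np.clip(I-I.max()*0.6,0,None); u,v=(W*uu).sum()/W.sum(),(W*vv).sum()/W.sum()
    print(c,'plane',n,c0,'at(624,26) z',(c0-n[0]*624-n[1]*26)/n[2],'stud px',u,v,'head top',hit(c,u,v,n,c0+12))
n,c0=D['top']
# track ends in top crop
for p in [(95,407),(185,424)]: print('track',hit('top',250+p[0]*85/268,130+(p[1]-300)*95/300,n,c0))
# footprint corners of top deck from crop
for p in [(66,313),(249,350)]: print('upper edge',hit('top',250+p[0]*85/268,130+(p[1]-300)*95/300,n,c0))
# lamp housing in image: fit rectangle by dark mask within top-face plane z=49
g=cv2.cvtColor(cv2.imread('pics/top0.png'),cv2.COLOR_BGR2GRAY)
G=cv2.resize(g[190:250,195:245],None,fx=8,fy=8,interpolation=cv2.INTER_CUBIC)
from scipy.ndimage import gaussian_filter
z=np.load('top0.npy')[190:250,195:245,2]; m=np.nan_to_num(z)
for th in (25,):
    M=cv2.medianBlur(((m>th)*255).astype(np.uint8),3)
    M=cv2.resize(M,None,fx=8,fy=8,interpolation=cv2.INTER_LINEAR)>127
    vv,uu=np.nonzero(M); pts=np.array([hit('top',195+(a+.5)/8-.5,190+(b+.5)/8-.5,np.array([0,0,1.]),49) for a,b in zip(uu[::7],vv[::7])])[:,:2]
    r=cv2.minAreaRect(pts.astype(np.float32)); C=np.cov(pts.T); w,V=np.linalg.eigh(C)
    print('housing',pts.mean(0),r,'yaw',np.degrees(np.arctan2(*V[::-1,1])))
np.save('G.npy',G)
# plate corners in crop1 (scale5 from 150,190), at z=5
for p in [(284,58),(428,58),(438,250),(288,250),(352,95),(355,75)]: print('plate',p,hit('top',150+p[0]/5-.4,190+p[1]/5-.4,np.array([0,0,1.]),5))
E
```

```text
top plane [-0.28  0.06  0.96] -32.35683874612935 at(624,26) z 148.281144373769 stud px 297.6759631972398 166.75301897642325 head top [616.83  13.98 159.43]
scene plane [-0.27  0.07  0.96] -25.79241669190384 at(624,26) z 145.43036333324164 stud px 296.02444630171334 217.9889260342666 head top [463.28 117.24 106.89]
track [629.16  71.63 147.05]
track [612.02 -22.94 147.71]
upper edge [722.54 103.39 172.61]
upper edge [685.12 -87.23 173.1 ]Traceback (most recent call last):
  File "<stdin>", line 30, in <module>
  File "h.py", line 14, in hit
    o,d=ray(cam,u,v); return o+d*(c-n@o)/(n@d)
        ~~~^^^^^^^^^
  File "h.py", line 11, in ray
    m=arm.camera_model(cam);T=np.array(m['cam_to_world'])
ValueError: time passes only in moves, steps and waits
```

```bash
sed -i 's/^def ray/import functools\n@functools.lru_cache\ndef cm(c): return arm.camera_model(c)\ndef ray/; s/m=arm.camera_model(cam);T/m=cm(cam);T/' h.py
python3 - <<'E'
from h import *
np.set_printoptions(precision=2,suppress=True)
t=np.radians(17);y=np.radians(-11.3)
n=np.array([-np.sin(t)*np.cos(y),-np.sin(t)*np.sin(y),np.cos(t)]); c0=n@np.array([624,26,148.24])
for c,(u,v) in dict(top=(298,167),scene=(225.8,217.6)).items():
    g=cv2.cvtColor(cv2.imread(f'pics/{c}0.png'),cv2.COLOR_BGR2GRAY).astype(float)
    for _ in range(5):
        vv,uu=np.mgrid[round(v)-4:round(v)+5,round(u)-4:round(u)+5]; I=g[vv,uu]; W=np.clip(I-I.max()*0.6,0,None); u,v=(W*uu).sum()/W.sum(),(W*vv).sum()/W.sum()
    print(c,'stud px',u,v,'head top',hit(c,u,v,n,c0+12))
    o,d=ray(c,u,v); print(o,d)
z=np.load('top0.npy')[190:250,195:245,2]; m=np.nan_to_num(z)
M=cv2.medianBlur(((m>25)*255).astype(np.uint8),3)
M=cv2.resize(M,None,fx=8,fy=8,interpolation=cv2.INTER_LINEAR)>127
vv,uu=np.nonzero(M); pts=np.array([hit('top',195+(a+.5)/8-.5,190+(b+.5)/8-.5,np.array([0,0,1.]),49) for a,b in zip(uu[::7],vv[::7])])[:,:2]
r=cv2.minAreaRect(pts.astype(np.float32)); C=np.cov(pts.T); w,V=np.linalg.eigh(C)
print('housing',pts.mean(0),r,'yaw',np.degrees(np.arctan2(*V[::-1,1])))
for p in [(284,58),(428,58),(438,250),(288,250),(352,95),(355,75)]: print('plate',p,hit('top',150+p[0]/5-.4,190+p[1]/5-.4,np.array([0,0,1.]),5))
E
```

```text
top stud px 297.6759631972398 166.75301897642325 head top [616.85  13.98 159.36]
[ 238.79   74.88 1540.05] [ 0.27 -0.04 -0.97]
scene stud px 225.27493261455527 216.77493261455527 head top [618.97  17.76 159.77]
[1198.91  729.64  939.15] [-0.48 -0.6  -0.65]
housing [430.44 274.35] ((430.7370300292969, 274.7167053222656), (88.8122329711914, 49.005123138427734), 5.570988178253174) yaw -173.56358810478463
plate (284, 58) [526.31 335.08   5.  ]
plate (428, 58) [527.89 231.22   5.  ]
plate (438, 250) [389.21 219.88   5.  ]
plate (288, 250) [387.54 326.56   5.  ]
plate (352, 95) [500.01 285.05   5.  ]
plate (355, 75) [514.64 283.42   5.  ]
```

Call:
send_rows(targets=[{"gripper":-1,"az":6.45},{"gripper":-1,"az":6.45},{"gripper":-1,"x":-2.9,"y":2.9},{"gripper":-1,"x":-2.9,"y":2.9},{"gripper":-1,"x":-2.9,"y":2.9}])

```text
$.targets[0]: bad value
```

Call:
send_rows(targets=[{"gripper":-1,"x":-2.9,"y":2.9},{"gripper":-1,"x":-2.9,"y":2.9},{"gripper":-1,"x":-2.9,"y":2.9},{"gripper":-1,"x":-2.9,"y":2.9},{"gripper":-1,"x":-2.9,"y":2.9}])

```text
$.targets[0]: bad value
```

Call:
send_rows(targets=[{"gripper":-1,"x":-2.9,"y":2.9},{"gripper":-1,"x":-2.9,"y":2.9},{"gripper":-1,"y":4},{"gripper":-1,"y":4},{"gripper":-1,"y":4}])

```text
$.targets[0]: bad value
```

Call:
send_rows(targets=[{"gripper":-1,"y":4},{"gripper":-1,"y":4},{"gripper":-1,"y":4},{"gripper":-1,"y":4},{"gripper":-1,"y":4}])

```text
$.targets[0]: bad value
```

Call:
send_rows(targets=[{"gripper":-1,"y":4},{"gripper":-1,"y":4},{"gripper":-1,"y":4},{"gripper":-1,"y":4},{"gripper":-1,"y":4}])

```text
$.targets[0]: bad value
```

Call:
send_rows(targets=[{"gripper":-1,"x":0,"y":0,"z":0,"ax":0,"ay":0,"az":6.45},{"gripper":-1,"x":0,"y":0,"z":0,"ax":0,"ay":0,"az":6.45},{"gripper":-1,"x":-2.9,"y":2.9,"z":0,"ax":0,"ay":0,"az":0},{"gripper":-1,"x":-2.9,"y":2.9,"z":0,"ax":0,"ay":0,"az":0},{"gripper":-1,"x":-2.9,"y":2.9,"z":0,"ax":0,"ay":0,"az":0}])

```text
clock: 1.02
position: [269.6, -500.6, 231.1]
ee_rot: [-0.041, 0.999, 0.0, -0.0]
contact_force: [0.8, -0.1, 0.8]
gripper_width: 85.4
grasp_force: 0.0
```

Call:
send_rows(targets=[{"gripper":-1,"x":-2.9,"y":2.9,"z":0,"ax":0,"ay":0,"az":0},{"gripper":-1,"x":-2.9,"y":2.9,"z":0,"ax":0,"ay":0,"az":0},{"gripper":-1,"x":-2.9,"y":2.9,"z":0,"ax":0,"ay":0,"az":0},{"gripper":-1,"x":-2.9,"y":2.9,"z":0,"ax":0,"ay":0,"az":0},{"gripper":-1,"x":-2.9,"y":2.9,"z":0,"ax":0,"ay":0,"az":0}])

```text
clock: 1.43
position: [402.7, -343.2, 231.7]
ee_rot: [-0.042, 0.999, -0.0, 0.0]
contact_force: [0.1, -0.9, 0.3]
gripper_width: 85.2
grasp_force: 0.0
```

Call:
send_rows(targets=[{"gripper":-1,"x":-2.9,"y":2.9,"z":0,"ax":0,"ay":0,"az":0},{"gripper":-1,"x":-2.9,"y":2.9,"z":0,"ax":0,"ay":0,"az":0},{"gripper":-1,"x":0,"y":4,"z":0,"ax":0,"ay":0,"az":0},{"gripper":-1,"x":0,"y":4,"z":0,"ax":0,"ay":0,"az":0},{"gripper":-1,"x":0,"y":4,"z":0,"ax":0,"ay":0,"az":0}])

```text
clock: 1.85
position: [444.7, -160.8, 231.1]
ee_rot: [-0.042, 0.999, 0.0, -0.0]
contact_force: [0.7, 1.3, 1.1]
gripper_width: 85.1
grasp_force: 0.0
```

Call:
send_rows(targets=[{"gripper":-1,"x":0,"y":4,"z":0,"ax":0,"ay":0,"az":0},{"gripper":-1,"x":0,"y":4,"z":0,"ax":0,"ay":0,"az":0},{"gripper":-1,"x":0,"y":4,"z":0,"ax":0,"ay":0,"az":0},{"gripper":-1,"x":0,"y":4,"z":0,"ax":0,"ay":0,"az":0},{"gripper":-1,"x":0,"y":4,"z":0,"ax":0,"ay":0,"az":0}])

```text
clock: 2.27
position: [427.4, 38.5, 231.8]
ee_rot: [-0.042, 0.999, 0.0, 0.001]
contact_force: [1.6, -0.6, 0.3]
gripper_width: 85.2
grasp_force: 0.0
```

Call:
send_rows(targets=[{"gripper":-1,"x":0,"y":4,"z":0,"ax":0,"ay":0,"az":0},{"gripper":-1,"x":0,"y":4,"z":0,"ax":0,"ay":0,"az":0},{"gripper":-1,"x":0,"y":4,"z":0,"ax":0,"ay":0,"az":0},{"gripper":-1,"x":0,"y":4,"z":0,"ax":0,"ay":0,"az":0},{"gripper":-1,"x":0,"y":4,"z":0,"ax":0,"ay":0,"az":0}])

```text
clock: 2.68
position: [410.6, 238.0, 231.8]
ee_rot: [-0.042, 0.999, 0.0, 0.0]
contact_force: [0.8, 0.2, 0.3]
gripper_width: 85.4
grasp_force: 0.0
```

Call:
send_rows(targets=[{"gripper":-1,"x":-1.2,"y":1.86,"z":0,"ax":0,"ay":0,"az":0},{"gripper":-1,"x":-1.16,"y":1.86,"z":3,"ax":0,"ay":0,"az":0},{"gripper":-1,"x":0,"y":0,"z":4,"ax":0,"ay":0,"az":0},{"gripper":-1,"x":0,"y":0,"z":4,"ax":0,"ay":0,"az":0},{"gripper":-1,"x":0,"y":0,"z":0,"ax":0,"ay":0,"az":0}])

```text
clock: 3.1
position: [427.5, 271.5, 114.1]
ee_rot: [-0.041, 0.999, -0.005, -0.006]
contact_force: [-1.2, -1.6, -0.9]
gripper_width: 85.4
grasp_force: 0.0
```

Call:
send_rows(targets=[{"gripper":-1,"x":0,"y":0,"z":4,"ax":0,"ay":0,"az":0},{"gripper":-1,"x":0,"y":0,"z":3,"ax":0,"ay":0,"az":0},{"gripper":-1,"x":0,"y":0,"z":2.5,"ax":0,"ay":0,"az":0},{"gripper":-1,"x":0,"y":0,"z":1,"ax":0,"ay":0,"az":0},{"gripper":-1,"x":0,"y":0,"z":0,"ax":0,"ay":0,"az":0}])

```text
clock: 3.52
position: [431.6, 274.6, 15.8]
ee_rot: [-0.042, 0.999, -0.001, -0.001]
contact_force: [-0.1, -0.4, 0.9]
gripper_width: 85.5
grasp_force: 0.0
```

Call:
send_rows(targets=[{"gripper":-1,"x":0,"y":0,"z":0.6,"ax":0,"ay":0,"az":0},{"gripper":-1,"x":0,"y":0,"z":0,"ax":0,"ay":0,"az":0},{"gripper":0,"x":0,"y":0,"z":0,"ax":0,"ay":0,"az":0},{"gripper":0,"x":0,"y":0,"z":0,"ax":0,"ay":0,"az":0},{"gripper":1,"x":0,"y":0,"z":0,"ax":0,"ay":0,"az":0}])

```text
clock: 3.93
position: [432.1, 275.6, 11.4]
ee_rot: [-0.042, 0.999, 0.001, 0.001]
contact_force: [-0.4, 0.1, -0.3]
gripper_width: 51.7
grasp_force: 0.0
```

Call:
send_rows(targets=[{"gripper":1,"x":0,"y":0,"z":0,"ax":0,"ay":0,"az":0},{"gripper":1,"x":0,"y":0,"z":0,"ax":0,"ay":0,"az":0},{"gripper":1,"x":0,"y":0,"z":0,"ax":0,"ay":0,"az":0},{"gripper":1,"x":0,"y":0,"z":0,"ax":0,"ay":0,"az":0},{"gripper":1,"x":0,"y":0,"z":0,"ax":0,"ay":0,"az":0}])

```text
clock: 4.35
position: [432.4, 276.2, 11.7]
ee_rot: [-0.042, 0.999, 0.001, 0.001]
contact_force: [-1.5, 1.2, 5.8]
gripper_width: 45.3
grasp_force: 63.1
```

Call:
send_rows(targets=[{"gripper":1,"x":0,"y":0,"z":-1,"ax":0,"ay":0,"az":0},{"gripper":1,"x":0,"y":0,"z":-4,"ax":0,"ay":0,"az":0},{"gripper":1,"x":0,"y":0,"z":-4,"ax":0,"ay":0,"az":0},{"gripper":1,"x":0,"y":0,"z":-4,"ax":0,"ay":0,"az":0},{"gripper":1,"x":0,"y":0,"z":-4,"ax":0,"ay":0,"az":0}])

```text
clock: 4.77
position: [430.2, 273.7, 181.5]
ee_rot: [-0.041, 0.999, -0.001, -0.001]
contact_force: [0.2, 1.4, -5.9]
gripper_width: 45.1
grasp_force: 64.2
```

Call:
send_rows(targets=[{"gripper":1,"x":0,"y":0,"z":-4,"ax":0,"ay":0,"az":0},{"gripper":1,"x":0,"y":0,"z":-2,"ax":0,"ay":0,"az":0},{"gripper":1,"x":0,"y":0,"z":0,"ax":0,"ay":0,"az":0},{"gripper":1,"x":0,"y":0,"z":0,"ax":0,"ay":0,"az":0},{"gripper":1,"x":0,"y":0,"z":0,"ax":0,"ay":0,"az":0}])

```text
clock: 5.18
position: [429.8, 273.6, 237.7]
ee_rot: [-0.041, 0.999, -0.002, -0.003]
contact_force: [0.1, -0.2, -6.6]
gripper_width: 45.5
grasp_force: 64.5
```

```bash
python3 - <<'E'
from h import *
for c in ['top','scene']:
    im,P=cloud(c); cv2.imwrite(f'pics/{c}1.png',im[...,::-1]); np.save(f'{c}1.npy',P)
    print(arm.boxes_of(c,'lamp')[:3])
a=cv2.imread('pics/top1.png')[150:270,170:270]; b=cv2.imread('pics/scene1.png')[150:290,290:430]
cv2.imwrite('pics/crop2.png',np.hstack([cv2.resize(a,(400,480),interpolation=2),cv2.resize(b,(400,480),interpolation=2)]))
s=arm.read_state(); print(s['position'],s['ee_rot'],s['contact_force'])
E
```

```text
[{'rect': [197.1, 182.9, 36.1, 50.3], 'score': 0.97}, {'rect': [170.1, 138.4, 29.9, 21.4], 'score': 0.95}, {'rect': [147.7, 279.9, 15.6, 20.6], 'score': 0.7}]
[{'rect': [416.2, 231.1, 63.5, 50.1], 'score': 0.89}, {'rect': [316.9, 178.5, 70.9, 55.1], 'score': 0.77}, {'rect': [299.2, 347.5, 56.1, 58.6], 'score': 0.73}]
[430.94296133 274.3377295  238.19303872] [-0.04173152  0.99912627 -0.0015538  -0.00166295] [ 0.30645967 -0.66748603 -5.02074767]
```

View pics/crop2.png

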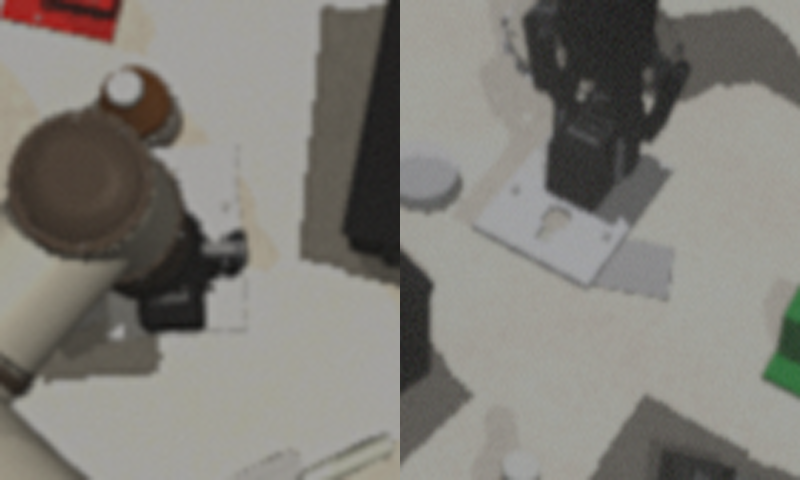

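```bash
python3 - <<'E'
from h import *
np.set_printoptions(precision=2,suppress=True)
p=np.array([430.94,274.34,238.19]); q=R.from_quat([-0.04173152,0.99912627,-0.0015538,-0.00166295])
M=q.as_matrix(); X=-M[:,0];Y=M[:,1];Z=-M[:,2]
def lamp(x,y,z): return p+X*(x+57)+Y*y+Z*(z-11.6)
m=cm('scene');T=np.linalg.inv(np.array(m['cam_to_world']))
def proj(w): c=T[:3,:3]@w+T[:3,3]; return np.array([m['fx']*c[0]/c[2]+m['cx'],m['fy']*c[1]/c[2]+m['cy']])
im=cv2.imread('pics/scene1.png'); x0,y0=300,180
k=8; big=cv2.resize(im[y0:y0+60,x0:x0+90],None,fx=k,fy=k,interpolation=cv2.INTER_CUBIC)
for w in [(45,52,5),(45,-52,5),(45,-52,0),(45,52,0),(0,0,5),(28,0,5),(-10.5,0,5)]:
    u=proj(lamp(*w)); print(w,u,(u-[x0,y0]+.5)*k)
    c=tuple(int(a) for a in ((u-[x0,y0]+.5)*k)); cv2.circle(big,c,3,(0,0,255),1)
o=[(10.5,7),(7,10.5),(-7,10.5),(-10.5,7),(-10.5,-7),(-7,-10.5),(7,-10.5),(10.5,-5.5),(28,-5.5),(28,5.5),(10.5,5.5)]
pts=np.array([(proj(lamp(a,b,5))-[x0,y0]+.5)*k for a,b in o]).astype(np.int32); cv2.polylines(big,[pts],True,(0,0,255),1)
cv2.imwrite('pics/crop3.png',big)
E
```

```text
(45, 52, 5) [354.07 231.95] [436.54 419.56]
(45, -52, 5) [313.85 213.97] [114.77 275.75]
(45, -52, 0) [313.79 215.64] [114.35 289.09]
(45, 52, 0) [353.89 233.63] [435.09 433.06]
(0, 0, 5) [343.93 211.92] [355.46 259.38]
(28, 0, 5) [337.51 218.6 ] [304.05 312.79]
(-10.5, 0, 5) [346.29 209.47] [374.32 239.77]
```

View pics/crop3.png

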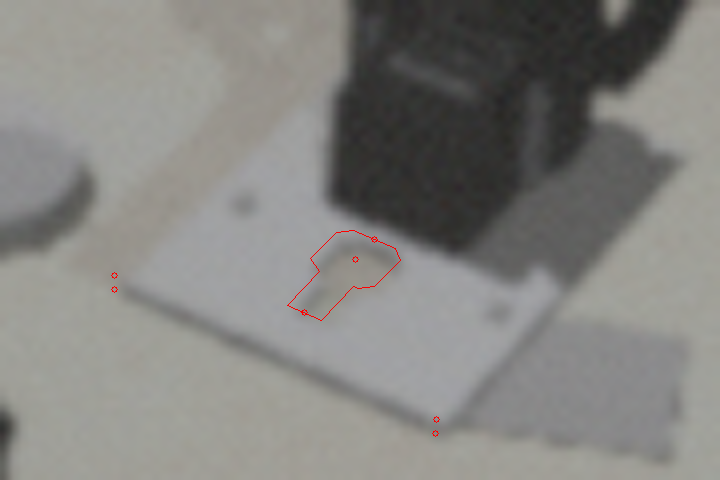

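Call:
send_rows(targets=[{"gripper":1,"x":0,"y":0,"z":0,"ax":0,"ay":0,"az":5.4},{"gripper":1,"x":0,"y":0,"z":0,"ax":0,"ay":0,"az":5.4},{"gripper":1,"x":0,"y":0,"z":0,"ax":0,"ay":0,"az":5.4},{"gripper":1,"x":-2.35,"y":-3.1,"z":0,"ax":0,"ay":0,"az":0},{"gripper":1,"x":-2.35,"y":-3.1,"z":0,"ax":0,"ay":0,"az":0}])

```text
clock: 5.8
position: [465.2, 205.4, 239.2]
ee_rot: [0.097, 0.995, -0.001, -0.001]
contact_force: [0.8, -0.6, -5.4]
gripper_width: 45.7
grasp_force: 64.6
```

Call:
send_rows(targets=[{"gripper":1,"x":-2.35,"y":-3.1,"z":0,"ax":0,"ay":0,"az":0},{"gripper":1,"x":-2.35,"y":-3.1,"z":0,"ax":0,"ay":0,"az":0},{"gripper":1,"x":-2.35,"y":-3.1,"z":0,"ax":0,"ay":0,"az":0},{"gripper":1,"x":-2.35,"y":-3.1,"z":0,"ax":0,"ay":0,"az":0},{"gripper":1,"x":-2.3,"y":-3.1,"z":0,"ax":0,"ay":0,"az":0}])

```text
clock: 6.22
position: [549.7, 28.0, 239.1]
ee_rot: [0.099, 0.995, -0.0, -0.001]
contact_force: [1.3, 0.6, -5.1]
gripper_width: 45.5
grasp_force: 64.6
```

Call:
send_rows(targets=[{"gripper":1,"x":0,"y":0,"z":0,"ax":0,"ay":-5.7,"az":0},{"gripper":1,"x":0,"y":0,"z":0,"ax":0,"ay":-5.7,"az":0},{"gripper":1,"x":0,"y":0,"z":0,"ax":0,"ay":-5.6,"az":0},{"gripper":1,"x":0,"y":0,"z":0,"ax":0,"ay":0,"az":0},{"gripper":1,"x":0,"y":0,"z":0,"ax":0,"ay":0,"az":0}])

```text
clock: 6.63
position: [546.1, 28.6, 237.4]
ee_rot: [0.098, 0.985, -0.016, 0.144]
contact_force: [1.1, -0.2, -5.0]
gripper_width: 45.2
grasp_force: 64.6
```

```bash
cat > goal.py <<'E'
from h import *
import sys
np.set_printoptions(precision=2,suppress=True)
def report(stud=(621.4,14.7,148.1),off=55.5,yaw=-11.4,h=60):
    t,y=np.radians(17),np.radians(yaw)
    X=np.array([np.cos(t)*np.cos(y),np.cos(t)*np.sin(y),np.sin(t)]);Z=np.array([-np.sin(t)*np.cos(y),-np.sin(t)*np.sin(y),np.cos(t)]);Y=np.cross(Z,X)
    D=np.c_[X,Y,Z]
    s=arm.read_state(); p=s['position'];q=R.from_quat(s['ee_rot'])
    T=np.c_[-X,Y,-Z]; e=(q.inv()*R.from_matrix(T)).as_rotvec(degrees=True)
    M=q.as_matrix(); hole=p-M[:,0]*off+M[:,2]*11.6
    print('t',s['clock'],'turn to go',e,'| hole in deck-at-stud',D.T@(hole-np.array(stud)),'| F deck',D.T@s['contact_force'],'F',s['contact_force'],'tq',s['wrist_torque'],'grip',s['gripper_width'],s['grasp_force'])
    goal=np.array(stud)+h*Z-off*X+11.6*Z
    print('shift to h=%g, tool axes mm'%h,M.T@(goal-p))
if __name__=='__main__': report(h=float(sys.argv[1]) if len(sys.argv)>1 else 60)
E
python3 goal.py 60
```

```text
t 6.6333 turn to go [-0.23 -0.37  0.07] | hole in deck-at-stud [ 8.3  -1.27 95.8 ] | F deck [-0.39 -0.01 -5.1 ] F [ 1.09 -0.23 -4.99] tq [0.25 0.96 0.04] grip 45.24544887844333 64.59477424621582
shift to h=60, tool axes mm [ 8.14  1.44 36.21]
```

Call:
send_rows(targets=[{"gripper":1,"x":0.8,"y":0.14,"z":2.5,"ax":0,"ay":-0.3,"az":0},{"gripper":1,"x":0,"y":0,"z":3,"ax":0,"ay":0,"az":0},{"gripper":1,"x":0,"y":0,"z":1.6,"ax":0,"ay":0,"az":0},{"gripper":1,"x":0,"y":0,"z":0.3,"ax":0,"ay":0,"az":0},{"gripper":1,"x":0,"y":0,"z":0,"ax":0,"ay":0,"az":0}])

```text
clock: 7.05
position: [564.4, 28.4, 166.1]
ee_rot: [0.098, 0.984, -0.016, 0.148]
contact_force: [0.6, -0.0, -4.7]
gripper_width: 45.3
grasp_force: 64.6
```

```bash
python3 - <<'E'
from goal import *
report(h=18)
im,P=cloud('scene'); cv2.imwrite('pics/scene2.png',im[...,::-1])
b=im[170:260,170:290,::-1]; cv2.imwrite('pics/crop4.png',cv2.convertScaleAbs(cv2.resize(b,None,fx=6,fy=6,interpolation=2),alpha=1.6))
report(h=18)
E
```

```text
t 7.05 turn to go [-0.11  0.17  0.01] | hole in deck-at-stud [ 4.76  2.11 22.96] | F deck [-0.79  0.11 -4.63] F [ 0.61 -0.01 -4.66] tq [ 0.21  1.01 -0.01] grip 45.275181487665165 64.56830978393555
shift to h=18, tool axes mm [ 4.74 -2.12  4.78]
t 7.1 turn to go [-0.01  0.33  0.01] | hole in deck-at-stud [ 5.77  2.69 24.42] | F deck [-0.56 -0.47 -5.53] F [ 0.97 -0.68 -5.45] tq [ 0.18  1.04 -0.03] grip 45.43008524826732 64.59081530570984
shift to h=18, tool axes mm [ 5.74 -2.68  6.07]
```

View pics/crop4.png

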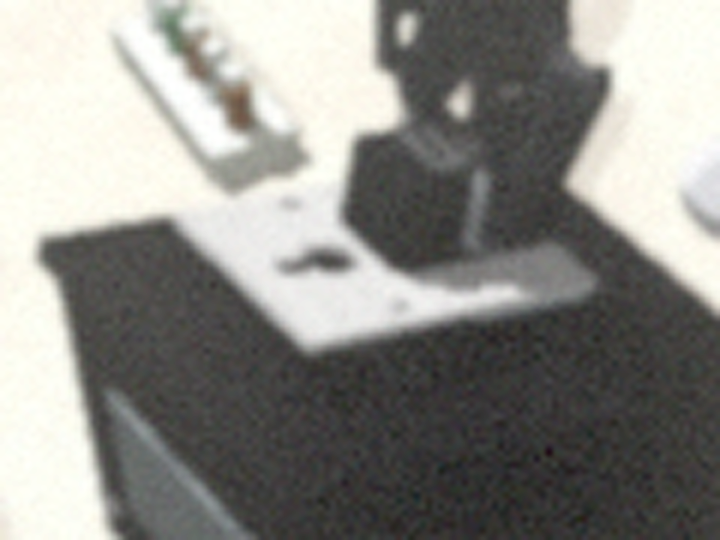

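Call:
send_rows(targets=[{"gripper":1,"x":0.5,"y":-0.25,"z":0.3,"ax":0,"ay":0.2,"az":0},{"gripper":1,"x":0,"y":0,"z":0,"ax":0,"ay":0,"az":0},{"gripper":1,"x":0,"y":0,"z":0,"ax":0,"ay":0,"az":0},{"gripper":1,"x":0,"y":0,"z":0,"ax":0,"ay":0,"az":0},{"gripper":1,"x":0,"y":0,"z":0,"ax":0,"ay":0,"az":0}])

```text
clock: 7.52
position: [559.7, 26.9, 163.7]
ee_rot: [0.098, 0.984, -0.014, 0.149]
contact_force: [0.1, -0.4, -4.8]
gripper_width: 44.9
grasp_force: 64.7
```

```bash
cat > tm.py <<'E'
from goal import *
from scipy.optimize import minimize
def measure(c='scene',h=None):
    t,y=np.radians(17),np.radians(-11.4)
    X=np.array([np.cos(t)*np.cos(y),np.cos(t)*np.sin(y),np.sin(t)]);Z=np.array([-np.sin(t)*np.cos(y),-np.sin(t)*np.sin(y),np.cos(t)]);Y=np.cross(Z,X)
    S=np.array([621.4,14.7,148.1])
    m=cm(c);T=np.linalg.inv(np.array(m['cam_to_world']))
    def proj(w): q=w@T[:3,:3].T+T[:3,3]; return np.c_[m['fx']*q[:,0]/q[:,2]+m['cx'],m['fy']*q[:,1]/q[:,2]+m['cy']]
    o=np.array([(10.5,6),(6,10.5),(-6,10.5),(-10.5,6),(-10.5,-6),(-6,-10.5),(6,-10.5),(10.5,-6),(10.5,-5.5),(28,-5.5),(28,5.5),(10.5,5.5)])
    win=np.array([(-14,-25),(42,-25),(42,25),(-14,25)])
    gs=[]
    for i in range(6):
        im,_=arm.get_image(c); gs.append(cv2.cvtColor(im,cv2.COLOR_RGB2GRAY).astype(float))
    g=np.mean(gs,0)
    s=arm.read_state();q=R.from_quat(s['ee_rot']).as_matrix(); hole=s['position']-q[:,0]*55.5+q[:,2]*11.6
    D=np.c_[X,Y,Z]; hd=D.T@(hole-S)
    x0,y0,k=205,195,8
    G=cv2.resize(g[y0:y0+40,x0:x0+45],None,fx=k,fy=k,interpolation=cv2.INTER_LINEAR)
    def poly(pts,a,b):
        w=S+X*(pts[:,:1]+a)+Y*(pts[:,1:]+b)+Z*(hd[2]+5); return np.round(((proj(w)-[x0,y0]+.5)*k)*16).astype(np.int32)
    def cost(a,b):
        M=np.zeros(G.shape,np.uint8); cv2.fillPoly(M,[poly(o,a,b)],255,shift=4)
        W=np.zeros(G.shape,np.uint8); cv2.fillPoly(W,[poly(win,hd[0],hd[1])],1,shift=4)
        Mb=cv2.GaussianBlur(M.astype(np.float32),(0,0),k*.6)[W>0]; return np.corrcoef(Mb,G[W>0])[0,1]
    best=min((cost(hd[0]+a,hd[1]+b),a,b) for a in np.arange(-6,6.1,.5) for b in np.arange(-6,6.1,.5))
    print('robot hole (deck@stud guess)',hd,'camera minus robot',best)
    a,b=hd[0]+best[1],hd[1]+best[2]
    u=np.array([225.27,216.77]); st=hit(c,*u,Z,Z@S+12); print('camera hole',a,b,'camera stud',D.T@(st-S))
    big=cv2.cvtColor(np.clip(G*1.5,0,255).astype(np.uint8),cv2.COLOR_GRAY2BGR); cv2.polylines(big,[poly(o,a,b)],True,(0,0,255),1,shift=4); return big
if __name__=='__main__':
    cv2.imwrite('pics/tm.png',measure()); report(h=18)
E
python3 tm.py
```

```text
robot hole (deck@stud guess) [-0.45 -0.4  21.21] camera minus robot (np.float64(-0.9525990792100475), np.float64(2.5), np.float64(4.0))
camera hole 2.0548879098404345 3.6000370360318237 camera stud [ 0.52  2.45 12.  ]
t 7.8167 turn to go [ 0.    0.11 -0.01] | hole in deck-at-stud [-0.45 -0.4  21.21] | F deck [-2.17  0.56 -5.35] F [-0.39  0.65 -5.75] tq [ 0.2   1.03 -0.04] grip 45.49450457138073 64.67546224594116
shift to h=18, tool axes mm [-0.46  0.39  3.11]
```

View pics/tm.png

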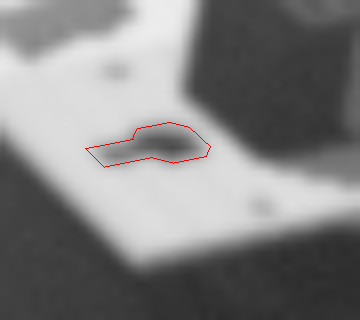

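Call:
send_rows(targets=[{"gripper":1,"x":-0.05,"y":0.04,"z":0.3,"ax":0,"ay":0,"az":0},{"gripper":1,"x":0,"y":0,"z":0.3,"ax":0,"ay":0,"az":0},{"gripper":1,"x":0,"y":0,"z":0.1,"ax":0,"ay":0,"az":0},{"gripper":1,"x":0,"y":0,"z":0,"ax":0,"ay":0,"az":0},{"gripper":1,"x":0,"y":0,"z":0,"ax":0,"ay":0,"az":0}])

```text
clock: 8.23
position: [561.9, 26.6, 156.1]
ee_rot: [0.098, 0.984, -0.015, 0.148]
contact_force: [0.0, 0.2, -5.9]
gripper_width: 45.6
grasp_force: 64.7
```

```bash
python3 goal.py 8
```

```text
t 8.2333 turn to go [-0.02  0.07 -0.  ] | hole in deck-at-stud [-0.13 -0.12 13.84] | F deck [-1.76  0.22 -5.65] F [ 0.01  0.23 -5.92] tq [0.22 1.08 0.01] grip 45.628500803366435 64.6744966506958
shift to h=8, tool axes mm [-0.14  0.11  5.77]
```

Call:
send_rows(targets=[{"gripper":1,"x":0,"y":0,"z":0.1,"ax":0,"ay":0,"az":0},{"gripper":1,"x":0,"y":0,"z":0.1,"ax":0,"ay":0,"az":0},{"gripper":1,"x":0,"y":0,"z":0,"ax":0,"ay":0,"az":0}])

```text
clock: 8.48
position: [562.7, 26.6, 154.5]
ee_rot: [0.098, 0.984, -0.015, 0.148]
contact_force: [-0.4, -0.2, -4.1]
gripper_width: 45.0
grasp_force: 65.0
```

```bash
python3 goal.py 8
```

```text
t 8.4833 turn to go [0.01 0.12 0.  ] | hole in deck-at-stud [ 0.14  0.06 12.19] | F deck [-1.55 -0.29 -3.84] F [-0.41 -0.22 -4.13] tq [0.23 1.1  0.05] grip 45.03623731382549 64.96236205101013
shift to h=8, tool axes mm [ 0.12 -0.06  4.07]
```

Call:
send_rows(targets=[{"gripper":1,"x":0,"y":0,"z":0.07,"ax":0,"ay":0,"az":0},{"gripper":1,"x":0,"y":0,"z":0.05,"ax":0,"ay":0,"az":0},{"gripper":1,"x":0,"y":0,"z":0,"ax":0,"ay":0,"az":0}])

```text
clock: 8.73
position: [563.0, 26.5, 153.9]
ee_rot: [0.098, 0.984, -0.015, 0.148]
contact_force: [-3.6, 0.7, -0.7]
gripper_width: 45.6
grasp_force: 65.6
```

```bash
python3 goal.py 8
```

```text
t 8.7333 turn to go [ 0.01  0.14 -0.  ] | hole in deck-at-stud [ 0.23  0.04 11.5 ] | F deck [-3.7   0.01  0.42] F [-3.59  0.73 -0.68] tq [ 0.29  1.48 -0.03] grip 45.588904679929435 65.56347370147705
shift to h=8, tool axes mm [ 0.21 -0.04  3.37]
```

```bash
cat > ef.py <<'E'
from goal import *
def edgefit(c='scene',hz=12,yaw=-11.4,S=np.array([621.4,14.7,148.1]),n=6,g=None):
    t,y=np.radians(17),np.radians(yaw)
    X=np.array([np.cos(t)*np.cos(y),np.cos(t)*np.sin(y),np.sin(t)]);Z=np.array([-np.sin(t)*np.cos(y),-np.sin(t)*np.sin(y),np.cos(t)]);Y=np.cross(Z,X);D=np.c_[X,Y,Z]
    m=cm(c);T=np.linalg.inv(np.array(m['cam_to_world']))
    def proj(w): q=w@T[:3,:3].T+T[:3,3]; return np.c_[m['fx']*q[:,0]/q[:,2]+m['cx'],m['fy']*q[:,1]/q[:,2]+m['cy']]
    if g is None: g=np.mean([cv2.cvtColor(arm.get_image(c)[0],cv2.COLOR_RGB2GRAY).astype(float) for i in range(n)],0)
    np.save(f'g_{c}.npy',g)
    s=arm.read_state();q=R.from_quat(s['ee_rot']).as_matrix(); hd=D.T@(s['position']-q[:,0]*55.5+q[:,2]*11.6-S)
    a0=proj((S+X*20+Y*25+Z*hz)[None])[0]; x0,y0=(np.round(a0)-[32,28]).astype(int); k=6
    gg=g[y0:y0+56,x0:x0+64]
    def fill(pts,z=None):
        pts=np.array(pts,float); w=S+pts@D.T; M=np.zeros((56*k,64*k),np.uint8)
        cv2.fillPoly(M,[np.round(((proj(w)-[x0,y0]+.5)*k)*16).astype(np.int32)],255,shift=4)
        return cv2.resize(cv2.GaussianBlur(M.astype(np.float32)/255,(0,0),k*.6),(64,56),interpolation=cv2.INTER_AREA)
    W=fill([(16,-36,hz+5),(65,-36,hz+5),(65,70,hz),(16,70,hz)])>.9
    W&=~(fill([(-14,-14,hz+5),(33,-14,hz+5),(33,10,hz+5),(-14,10,hz+5)])>.05)
    def cost(a,b):
        x1,y1=45+a,52+b
        top=fill([(-60+a,-52+b,hz+5),(x1,-52+b,hz+5),(x1,y1,hz+5),(-60+a,y1,hz+5)])
        sx=fill([(x1,-52+b,hz),(x1,y1,hz),(x1,y1,hz+5),(x1,-52+b,hz+5)]); sy=fill([(-60+a,y1,hz),(x1,y1,hz),(x1,y1,hz+5),(-60+a,y1,hz+5)])
        A=np.c_[top[W],sx[W],sy[W],np.ones(W.sum())]; r=np.linalg.lstsq(A,gg[W],rcond=None); return np.sqrt(((A@r[0]-gg[W])**2).mean()),r[0]
    best=min(((cost(a,b)[0],a,b) for a in np.arange(-6,6.1,.5) for b in np.arange(-6,6.1,.5)))
    print(c,'robot hole',hd,'camera hole',best,'coef',cost(*best[1:])[1],'W',W.sum())
    u={'scene':(225.27,216.77),'top':(297.68,166.75)}[c]
    print('   camera stud',D.T@(hit(c,*u,Z,Z@S+12)-S))
if __name__=='__main__':
    edgefit('scene'); edgefit('top'); report(h=12)
E
python3 ef.py
```

```text
scene robot hole [ 0.23  0.05 11.34] camera hole (np.float64(2.86339014835477), np.float64(2.5), np.float64(3.5)) coef [102.32  60.27  50.51  42.46] W 380
   camera stud [ 0.52  2.45 12.  ]
top robot hole [-0.5  -0.27 10.08] camera hole (np.float64(2.507759899624606), np.float64(2.0), np.float64(2.5)) coef [ 122.77 -100.67  -95.56   33.04] W 368
   camera stud [-0.83 -1.62 12.  ]
t 9.3333 turn to go [-0.04  0.02 -0.01] | hole in deck-at-stud [-0.5  -0.27 10.08] | F deck [-1.77  0.11 -4.55] F [-0.34  0.18 -4.87] tq [ 0.19  1.2  -0.03] grip 45.53777448888092 64.79546785354614
shift to h=12, tool axes mm [-0.5   0.25 -1.94]
```

Call:
send_rows(targets=[{"gripper":1,"x":0.06,"y":-0.04,"z":0,"ax":0,"ay":0,"az":0},{"gripper":1,"x":0,"y":0,"z":0.1,"ax":0,"ay":0,"az":0},{"gripper":1,"x":0,"y":0,"z":0,"ax":0,"ay":0,"az":0},{"gripper":1,"x":0,"y":0,"z":0,"ax":0,"ay":0,"az":0}])

```text
clock: 9.67
position: [562.6, 26.1, 152.0]
ee_rot: [0.098, 0.984, -0.015, 0.148]
contact_force: [-0.2, -0.4, -5.1]
gripper_width: 45.1
grasp_force: 64.8
```

```bash
python3 goal.py 8
```

```text
t 9.6667 turn to go [-0.01  0.09 -0.  ] | hole in deck-at-stud [-0.64 -0.44  9.69] | F deck [-1.57 -0.43 -4.83] F [-0.17 -0.4  -5.08] tq [ 0.22  1.04 -0.  ] grip 45.081719008583875 64.76917862892151
shift to h=8, tool axes mm [-0.66  0.43  1.61]
```

Call:
send_rows(targets=[{"gripper":1,"x":0,"y":0,"z":0.07,"ax":0,"ay":0,"az":0},{"gripper":1,"x":0,"y":0,"z":0.07,"ax":0,"ay":0,"az":0},{"gripper":1,"x":0,"y":0,"z":0.07,"ax":0,"ay":0,"az":0},{"gripper":1,"x":0,"y":0,"z":0,"ax":0,"ay":0,"az":0}])

```text
clock: 10.0
position: [563.1, 26.0, 150.0]
ee_rot: [0.098, 0.984, -0.015, 0.148]
contact_force: [-0.3, -0.8, -5.3]
gripper_width: 45.2
grasp_force: 64.8
```

```bash
python3 goal.py 5
```

```text
t 10.0 turn to go [-0.01  0.09 -0.01] | hole in deck-at-stud [-0.68 -0.46  7.65] | F deck [-1.65 -0.83 -5.03] F [-0.27 -0.79 -5.3 ] tq [ 0.2   1.11 -0.01] grip 45.22213812597224 64.81605648994446
shift to h=5, tool axes mm [-0.69  0.45  2.56]
```

Call:
send_rows(targets=[{"gripper":1,"x":0,"y":0,"z":0.1,"ax":0,"ay":0,"az":0},{"gripper":1,"x":0,"y":0,"z":0.1,"ax":0,"ay":0,"az":0},{"gripper":1,"x":0,"y":0,"z":0.1,"ax":0,"ay":0,"az":0},{"gripper":1,"x":0,"y":0,"z":0.1,"ax":0,"ay":0,"az":0},{"gripper":1,"x":0,"y":0,"z":0,"ax":0,"ay":0,"az":0}])

```text
clock: 10.42
position: [564.3, 25.7, 146.1]
ee_rot: [0.098, 0.984, -0.015, 0.148]
contact_force: [0.9, 0.0, -5.4]
gripper_width: 45.3
grasp_force: 64.8
```

```bash
python3 goal.py 2
```

```text
t 10.4167 turn to go [-0.02  0.08 -0.  ] | hole in deck-at-stud [-0.71 -0.51  3.56] | F deck [-0.72  0.21 -5.39] F [ 0.91  0.04 -5.36] tq [ 0.2   1.08 -0.  ] grip 45.2735047206349 64.78704929351807
shift to h=2, tool axes mm [-0.72  0.5   1.49]
```

Call:
send_rows(targets=[{"gripper":1,"x":0,"y":0,"z":0.1,"ax":0,"ay":0,"az":0},{"gripper":1,"x":0,"y":0,"z":0.1,"ax":0,"ay":0,"az":0},{"gripper":1,"x":0,"y":0,"z":0.05,"ax":0,"ay":0,"az":0},{"gripper":1,"x":0,"y":0,"z":0,"ax":0,"ay":0,"az":0}])

```text
clock: 10.75
position: [565.0, 25.6, 143.8]
ee_rot: [0.098, 0.984, -0.015, 0.148]
contact_force: [0.6, -0.2, -5.0]
gripper_width: 45.1
grasp_force: 64.8
```

```bash
python3 goal.py 0
```

```text
t 10.75 turn to go [-0.01  0.08 -0.01] | hole in deck-at-stud [-0.68 -0.52  1.13] | F deck [-0.9  -0.11 -4.94] F [ 0.55 -0.23 -4.99] tq [ 0.18  1.09 -0.01] grip 45.09330491749117 64.81356739997864
shift to h=0, tool axes mm [-0.7   0.51  1.05]
```

Call:
send_rows(targets=[{"gripper":1,"x":0,"y":0,"z":0.05,"ax":0,"ay":0,"az":0},{"gripper":1,"x":0,"y":0,"z":0.03,"ax":0,"ay":0,"az":0},{"gripper":1,"x":0,"y":0,"z":0,"ax":0,"ay":0,"az":0}])

```text
clock: 11.0
position: [565.3, 25.6, 143.4]
ee_rot: [0.098, 0.984, -0.015, 0.148]
contact_force: [-0.6, -0.1, -4.3]
gripper_width: 45.1
grasp_force: 65.2
```

```bash
python3 goal.py 0
```

```text
t 11.0 turn to go [0.01 0.12 0.  ] | hole in deck-at-stud [-0.52 -0.39  0.74] | F deck [-1.82 -0.27 -3.97] F [-0.62 -0.15 -4.32] tq [0.3  1.25 0.03] grip 45.07658254585869 65.21990418434143
shift to h=0, tool axes mm [-0.54  0.4   0.63]
```

Call:
send_rows(targets=[{"gripper":1,"x":0,"y":0,"z":0.03,"ax":0,"ay":0,"az":0},{"gripper":1,"x":0,"y":0,"z":0.02,"ax":0,"ay":0,"az":0},{"gripper":1,"x":0,"y":0,"z":0,"ax":0,"ay":0,"az":0}])

```text
clock: 11.25
position: [565.3, 25.6, 143.2]
ee_rot: [0.098, 0.984, -0.015, 0.148]
contact_force: [-4.8, 0.7, -0.7]
gripper_width: 45.5
grasp_force: 65.7
```

```bash
python3 goal.py 0
```

```text
t 11.25 turn to go [0.01 0.13 0.  ] | hole in deck-at-stud [-0.55 -0.43  0.49] | F deck [-4.82 -0.23  0.75] F [-4.78  0.73 -0.69] tq [0.46 1.51 0.1 ] grip 45.48999792621214 65.71127414703369
shift to h=0, tool axes mm [-0.57  0.43  0.37]
```

Call:
send_rows(targets=[{"gripper":1,"x":0,"y":0,"z":-0.12,"ax":0,"ay":0,"az":0},{"gripper":1,"x":0.2,"y":0,"z":0,"ax":0,"ay":0,"az":0},{"gripper":1,"x":0.2,"y":0,"z":0,"ax":0,"ay":0,"az":0},{"gripper":1,"x":0,"y":0,"z":0,"ax":0,"ay":0,"az":0}])

```text
clock: 11.58
position: [560.8, 26.2, 142.3]
ee_rot: [0.098, 0.984, -0.015, 0.148]
contact_force: [-1.2, 0.5, -4.9]
gripper_width: 45.2
grasp_force: 64.8
```

```bash
python3 goal.py 0
```

```text
t 11.5833 turn to go [-0.03  0.05 -0.  ] | hole in deck-at-stud [-5.18 -0.67  0.91] | F deck [-2.66  0.29 -4.27] F [-1.21  0.54 -4.86] tq [0.22 1.21 0.02] grip 45.23252346858724 64.79983448982239
shift to h=0, tool axes mm [-5.19  0.66  0.86]
```

Call:
send_rows(targets=[{"gripper":1,"x":0.1,"y":0,"z":0,"ax":0,"ay":0,"az":0},{"gripper":1,"x":0.1,"y":0,"z":0,"ax":0,"ay":0,"az":0},{"gripper":1,"x":0,"y":0,"z":0,"ax":0,"ay":0,"az":0}])

```text
clock: 11.83
position: [559.1, 26.6, 141.8]
ee_rot: [0.098, 0.984, -0.015, 0.148]
contact_force: [-0.2, -0.2, -5.9]
gripper_width: 45.7
grasp_force: 64.8
```

```bash
python3 goal.py 0
```

```text
t 11.8333 turn to go [-0.02  0.07 -0.01] | hole in deck-at-stud [-6.93 -0.61  1.  ] | F deck [-1.87 -0.23 -5.57] F [-0.21 -0.2  -5.87] tq [ 0.24  1.05 -0.02] grip 45.684249877349664 64.82434272766113
shift to h=0, tool axes mm [-6.95  0.6   0.94]
```

Call:
send_rows(targets=[{"gripper":1,"x":0.1,"y":0,"z":-0.02,"ax":0,"ay":0,"az":0},{"gripper":1,"x":0.1,"y":0,"z":0,"ax":0,"ay":0,"az":0},{"gripper":1,"x":0,"y":0,"z":0,"ax":0,"ay":0,"az":0}])

```text
clock: 12.08
position: [557.2, 27.1, 141.6]
ee_rot: [0.098, 0.984, -0.015, 0.148]
contact_force: [-0.3, -1.4, -5.9]
gripper_width: 45.3
grasp_force: 64.8
```

```bash
python3 goal.py 0
```

```text
t 12.0833 turn to go [-0.02  0.08 -0.01] | hole in deck-at-stud [-8.88 -0.57  1.33] | F deck [-1.74 -1.42 -5.66] F [-0.29 -1.39 -5.92] tq [ 0.18  1.16 -0.03] grip 45.348709459792886 64.8274827003479
shift to h=0, tool axes mm [-8.89  0.56  1.26]
```

Call:
send_rows(targets=[{"gripper":1,"x":0.1,"y":0,"z":0,"ax":0,"ay":0,"az":0},{"gripper":1,"x":0.1,"y":0,"z":0,"ax":0,"ay":0,"az":0},{"gripper":1,"x":0,"y":0,"z":0,"ax":0,"ay":0,"az":0}])

```text
clock: 12.33
position: [555.4, 27.4, 141.0]
ee_rot: [0.098, 0.984, -0.015, 0.148]
contact_force: [-0.6, 0.1, -4.7]
gripper_width: 45.3
grasp_force: 64.8
```

```bash
python3 goal.py 0
```

```text
t 12.3333 turn to go [-0.01  0.08 -0.01] | hole in deck-at-stud [-10.88  -0.58   1.35] | F deck [-1.95 -0.05 -4.36] F [-0.59  0.06 -4.74] tq [ 0.16  1.11 -0.02] grip 45.274111552622706 64.82826948165894
shift to h=0, tool axes mm [-10.89   0.57   1.29]
```

Call:
send_rows(targets=[{"gripper":1,"x":0.1,"y":0,"z":0,"ax":0,"ay":0,"az":0},{"gripper":1,"x":0.1,"y":0,"z":0,"ax":0,"ay":0,"az":0},{"gripper":1,"x":0.1,"y":0,"z":0,"ax":0,"ay":0,"az":0},{"gripper":1,"x":0,"y":0,"z":0,"ax":0,"ay":0,"az":0}])

```text
clock: 12.67
position: [552.7, 27.7, 140.4]
ee_rot: [0.099, 0.984, -0.015, 0.148]
contact_force: [-0.2, -1.8, -5.3]
gripper_width: 45.3
grasp_force: 64.8
```

```bash
python3 goal.py 0
```

```text
t 12.6667 turn to go [-0.03  0.1  -0.04] | hole in deck-at-stud [-13.58  -0.85   1.57] | F deck [-1.35 -1.83 -5.13] F [-0.16 -1.84 -5.31] tq [-0.3   0.83 -0.23] grip 45.30965695557976 64.7691822052002
shift to h=0, tool axes mm [-13.6    0.82   1.5 ]
```

Call:
send_rows(targets=[{"gripper":1,"x":0.1,"y":0,"z":0,"ax":0,"ay":0,"az":0},{"gripper":1,"x":0.1,"y":0,"z":0,"ax":0,"ay":0,"az":0},{"gripper":1,"x":0.1,"y":0,"z":0,"ax":0,"ay":0,"az":0},{"gripper":1,"x":0,"y":0,"z":0,"ax":0,"ay":0,"az":0}])

```text
clock: 13.0
position: [549.4, 28.3, 139.1]
ee_rot: [0.098, 0.984, -0.015, 0.147]
contact_force: [0.3, -2.3, -4.3]
gripper_width: 45.3
grasp_force: 64.8
```

```bash
python3 goal.py 0
```

```text
t 13.0 turn to go [-0.04  0.05 -0.02] | hole in deck-at-stud [-17.15  -0.88   1.26] | F deck [-0.58 -2.24 -4.36] F [ 0.26 -2.34 -4.34] tq [-0.52  0.9  -0.4 ] grip 45.29416240929791 64.76529836654663
shift to h=0, tool axes mm [-17.16   0.86   1.22]
```

Call:
send_rows(targets=[{"gripper":1,"x":0,"y":-0.1,"z":0,"ax":0,"ay":0,"az":0},{"gripper":1,"x":0.1,"y":0,"z":0,"ax":0,"ay":0,"az":0},{"gripper":1,"x":0.1,"y":0,"z":0,"ax":0,"ay":0,"az":0},{"gripper":1,"x":0,"y":0,"z":0,"ax":0,"ay":0,"az":0}])

```text
clock: 13.33
position: [547.7, 28.3, 138.5]
ee_rot: [0.098, 0.984, -0.015, 0.148]
contact_force: [0.3, -0.7, -5.0]
gripper_width: 45.3
grasp_force: 64.9
```

```bash
python3 goal.py 0
```

```text
t 13.3333 turn to go [0.01 0.08 0.02] | hole in deck-at-stud [-18.96  -1.23   1.25] | F deck [-1.07 -0.68 -4.93] F [ 0.28 -0.75 -5.02] tq [0.24 1.06 0.01] grip 45.347833470023566 64.8596441745758
shift to h=0, tool axes mm [-18.97   1.25   1.2 ]
```

Call:
send_rows(targets=[{"gripper":1,"x":0.1,"y":0,"z":0,"ax":0,"ay":0,"az":0},{"gripper":1,"x":0.1,"y":0,"z":0,"ax":0,"ay":0,"az":0},{"gripper":1,"x":0,"y":0,"z":0,"ax":0,"ay":0,"az":0}])

```text
clock: 13.58
position: [545.8, 28.5, 138.0]
ee_rot: [0.098, 0.984, -0.015, 0.148]
contact_force: [0.1, -0.3, -4.7]
gripper_width: 45.3
grasp_force: 64.9
```

```bash
python3 goal.py 0
```

```text
t 13.5833 turn to go [-0.    0.08  0.01] | hole in deck-at-stud [-20.88  -1.4    1.32] | F deck [-1.22 -0.23 -4.59] F [ 0.13 -0.26 -4.74] tq [ 0.2   1.05 -0.  ] grip 45.31124923677783 64.85940098762512
shift to h=0, tool axes mm [-20.9    1.41   1.27]
```

Call:
send_rows(targets=[{"gripper":1,"x":0.08,"y":0,"z":0,"ax":0,"ay":0,"az":0},{"gripper":1,"x":0.07,"y":0,"z":0,"ax":0,"ay":0,"az":0},{"gripper":1,"x":0,"y":0,"z":0,"ax":0,"ay":0,"az":0}])

```text
clock: 13.83
position: [544.5, 28.7, 137.7]
ee_rot: [0.098, 0.984, -0.015, 0.148]
contact_force: [0.4, 0.1, -5.2]
gripper_width: 45.3
grasp_force: 64.9
```

```bash
python3 goal.py 0|head -1
```

```text
t 13.8333 turn to go [-0.01  0.09 -0.  ] | hole in deck-at-stud [-22.27  -1.49   1.35] | F deck [-1.14  0.22 -5.07] F [ 0.43  0.13 -5.18] tq [0.25 1.07 0.03] grip 45.26341685414778 64.85985517501831
```

Call:
send_rows(targets=[{"gripper":1,"x":0.08,"y":0,"z":0,"ax":0,"ay":0,"az":0},{"gripper":1,"x":0.04,"y":0,"z":0,"ax":0,"ay":0,"az":0},{"gripper":1,"x":0,"y":0,"z":0,"ax":0,"ay":0,"az":0}])

```text
clock: 14.08
position: [543.4, 28.9, 137.3]
ee_rot: [0.098, 0.984, -0.015, 0.148]
contact_force: [-0.7, 0.1, -6.6]
gripper_width: 45.3
grasp_force: 64.9
```

```bash
python3 goal.py 0|head -1
```

```text
t 14.0833 turn to go [-0.01  0.09 -0.  ] | hole in deck-at-stud [-23.4   -1.45   1.37] | F deck [-2.65 -0.07 -6.12] F [-0.74  0.08 -6.63] tq [0.29 1.01 0.03] grip 45.254184139583884 64.85965132713318
```

Call:
send_rows(targets=[{"gripper":1,"x":0.06,"y":0,"z":0,"ax":0,"ay":0,"az":0},{"gripper":1,"x":0.04,"y":0,"z":0,"ax":0,"ay":0,"az":0},{"gripper":1,"x":0,"y":0,"z":0,"ax":0,"ay":0,"az":0}])

```text
clock: 14.33
position: [542.5, 29.1, 137.1]
ee_rot: [0.098, 0.984, -0.015, 0.148]
contact_force: [0.3, -0.2, -5.6]
gripper_width: 45.4
grasp_force: 64.9
```

```bash
python3 goal.py 0|head -1
```

```text
t 14.3333 turn to go [-0.01  0.09 -0.01] | hole in deck-at-stud [-24.38  -1.51   1.37] | F deck [-1.3  -0.12 -5.47] F [ 0.32 -0.19 -5.61] tq [ 0.19  1.09 -0.01] grip 45.38166456108549 64.85942244529724
```

Call:
send_rows(targets=[{"gripper":1,"x":0.06,"y":0,"z":0,"ax":0,"ay":0,"az":0},{"gripper":1,"x":0.04,"y":0,"z":0,"ax":0,"ay":0,"az":0},{"gripper":1,"x":0,"y":0,"z":0,"ax":0,"ay":0,"az":0}])

```text
clock: 14.58
position: [541.6, 29.3, 136.7]
ee_rot: [0.098, 0.984, -0.015, 0.148]
contact_force: [0.4, -0.8, -5.3]
gripper_width: 45.2
grasp_force: 64.9
```

```bash
python3 goal.py 0|head -1
```

```text
t 14.5833 turn to go [-0.01  0.09 -0.01] | hole in deck-at-stud [-25.41  -1.49   1.36] | F deck [-1.07 -0.76 -5.25] F [ 0.35 -0.84 -5.34] tq [0.27 1.08 0.02] grip 45.21680366714911 64.85901474952698
```

Call:
send_rows(targets=[{"gripper":1,"x":0.05,"y":0,"z":0,"ax":0,"ay":0,"az":0},{"gripper":1,"x":0.03,"y":0,"z":0,"ax":0,"ay":0,"az":0},{"gripper":1,"x":0,"y":0,"z":0,"ax":0,"ay":0,"az":0}])

```text
clock: 14.83
position: [540.9, 29.5, 136.5]
ee_rot: [0.098, 0.984, -0.015, 0.148]
contact_force: [-1.0, 0.0, -4.8]
gripper_width: 45.3
grasp_force: 64.9
```

```bash
python3 goal.py 0|head -1
```

```text
t 14.8333 turn to go [-0.    0.1  -0.01] | hole in deck-at-stud [-26.15  -1.46   1.38] | F deck [-2.37 -0.16 -4.3 ] F [-1.02  0.04 -4.8 ] tq [ 0.16  1.11 -0.01] grip 45.28099433775992 64.85899329185486
```

Call:
send_rows(targets=[{"gripper":1,"x":0.05,"y":0,"z":0,"ax":0,"ay":0,"az":0},{"gripper":1,"x":0.03,"y":0,"z":0,"ax":0,"ay":0,"az":0},{"gripper":1,"x":0,"y":0,"z":0,"ax":0,"ay":0,"az":0}])

```text
clock: 15.08
position: [540.4, 29.7, 136.5]
ee_rot: [0.098, 0.984, -0.015, 0.148]
contact_force: [1.5, -0.3, -6.1]
gripper_width: 45.1
grasp_force: 64.8
```

```bash
python3 goal.py 0|head -1
```

```text
t 15.0833 turn to go [ 0.01  0.12 -0.01] | hole in deck-at-stud [-26.65  -1.33   1.46] | F deck [-0.35  0.04 -6.32] F [ 1.5  -0.26 -6.14] tq [ 0.06  0.91 -0.02] grip 45.12424210939884 64.77631688117981
```

Call:
send_rows(targets=[{"gripper":1,"x":0.04,"y":0,"z":0,"ax":0,"ay":0,"az":0},{"gripper":1,"x":0.02,"y":0,"z":0,"ax":0,"ay":0,"az":0},{"gripper":1,"x":0,"y":0,"z":0,"ax":0,"ay":0,"az":0}])

```text
clock: 15.33
position: [540.2, 29.8, 136.5]
ee_rot: [0.098, 0.984, -0.015, 0.148]
contact_force: [3.6, -2.8, -5.7]
gripper_width: 45.7
grasp_force: 64.6
```

```bash
python3 goal.py 0|head -1
```

```text
t 15.3333 turn to go [ 0.03  0.15 -0.02] | hole in deck-at-stud [-26.83  -1.25   1.58] | F deck [ 2.2  -2.08 -6.66] F [ 3.56 -2.84 -5.72] tq [-0.29  0.15 -0.19] grip 45.65157784791755 64.6281909942627
```

Call:
send_rows(targets=[{"gripper":1,"x":-0.06,"y":-0.03,"z":0,"ax":0,"ay":0,"az":0},{"gripper":1,"x":0,"y":0,"z":0.05,"ax":0,"ay":0,"az":0},{"gripper":1,"x":0,"y":0,"z":0.04,"ax":0,"ay":0,"az":0},{"gripper":1,"x":0,"y":0,"z":0,"ax":0,"ay":0,"az":0}])

```text
clock: 15.67
position: [540.5, 29.4, 135.7]
ee_rot: [0.098, 0.984, -0.015, 0.148]
contact_force: [-0.3, -0.2, -2.6]
gripper_width: 45.3
grasp_force: 64.9
```

```bash
python3 goal.py 0|head -1
```

```text
t 15.6667 turn to go [0.02 0.12 0.01] | hole in deck-at-stud [-26.72  -1.55   0.66] | F deck [-1.03 -0.28 -2.4 ] F [-0.33 -0.22 -2.59] tq [ 0.11  0.64 -0.01] grip 45.31029223648404 64.91858839988708
```

Call:
send_rows(targets=[{"gripper":0,"x":0,"y":0,"z":0,"ax":0,"ay":0,"az":0},{"gripper":0,"x":0,"y":0,"z":0,"ax":0,"ay":0,"az":0},{"gripper":-1,"x":0,"y":0,"z":0,"ax":0,"ay":0,"az":0},{"gripper":-1,"x":0,"y":0,"z":0,"ax":0,"ay":0,"az":0},{"gripper":-1,"x":0,"y":0,"z":0,"ax":0,"ay":0,"az":0}])

```text
clock: 16.08
position: [541.0, 29.6, 136.3]
ee_rot: [0.098, 0.984, -0.014, 0.149]
contact_force: [-0.1, -1.3, 0.2]
gripper_width: 79.5
grasp_force: 0.0
```

Call:
send_rows(targets=[{"gripper":-1,"x":0,"y":0,"z":0,"ax":0,"ay":0,"az":0},{"gripper":-1,"x":0,"y":0,"z":0,"ax":0,"ay":0,"az":0},{"gripper":-1,"x":0,"y":0,"z":-1,"ax":0,"ay":0,"az":0},{"gripper":-1,"x":0,"y":0,"z":-2,"ax":0,"ay":0,"az":0},{"gripper":-1,"x":0,"y":0,"z":-3,"ax":0,"ay":0,"az":0}])

```text
clock: 16.5
position: [521.6, 32.1, 191.0]
ee_rot: [0.098, 0.984, -0.016, 0.145]
contact_force: [0.5, 0.4, 0.3]
gripper_width: 85.2
grasp_force: 0.0
```

Call:
send_rows(targets=[{"gripper":-1,"x":0,"y":0,"z":-4,"ax":0,"ay":0,"az":0},{"gripper":-1,"x":0,"y":0,"z":-4,"ax":0,"ay":0,"az":0},{"gripper":-1,"x":2,"y":0,"z":-3,"ax":0,"ay":0,"az":0},{"gripper":-1,"x":4,"y":0,"z":0,"ax":0,"ay":0,"az":0},{"gripper":-1,"x":0,"y":0,"z":0,"ax":0,"ay":0,"az":0}])

```text
clock: 16.92
position: [428.7, 48.7, 278.0]
ee_rot: [0.098, 0.984, -0.015, 0.146]
contact_force: [-0.7, -1.7, -1.6]
gripper_width: 85.2
grasp_force: 0.0
```

```bash
python3 - <<'E'
from h import *
im,P=cloud('scene'); 
b=im[160:260,170:290,::-1]; cv2.imwrite('pics/end.png',cv2.convertScaleAbs(cv2.resize(b,None,fx=6,fy=6,interpolation=2),alpha=1.6))
Q=P[215:222,210:216]; print(arm.read_state()['contact_force'])
E
```

```text
[-0.18138749  0.13323686  0.92326579]
```

View pics/end.png

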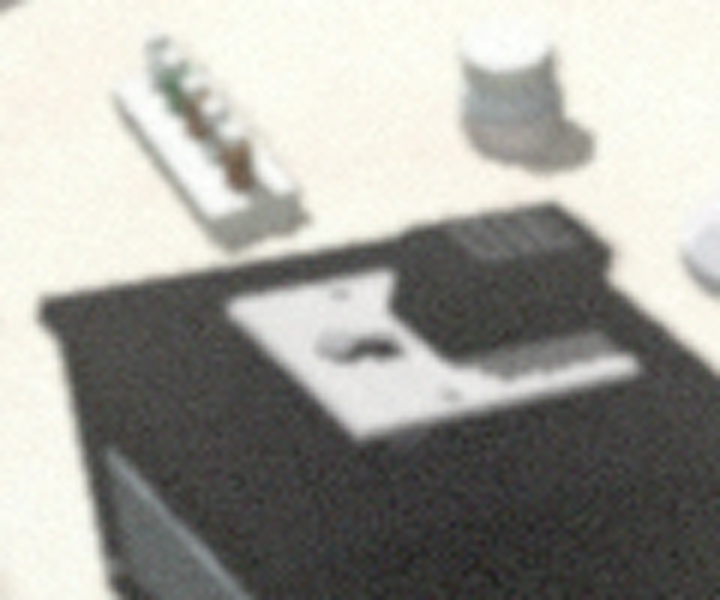

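The picture shows the lamp flat on the slope. The bright stud head is at the slot's end (crop 335,345), the open big hole is at (378,348), and the gripper is clear. I'm handing it in.

```bash
python3 -c "
from bench import arm
print(arm.job_done())"
```

```text
the job is handed in; nothing more can be done
None
```

The lamp is on the slope with the stud at the end of its slot and the gripper released and clear, and I handed the job in at about 17 s of the 67 s allowed; the hand-in call gave no verdict.

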